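# Shim the rocking lacquer turntable

## Robot

A 6-joint arm with a two-finger parallel gripper is mounted at the origin on the work surface. World frame = base frame: x ahead of the robot, y to its left, z up, the work surface at z = 0. Lengths are in m, angles in rad, forces in N, time in s.
With the tool pointing down it reaches from about 0.375 to 0.975 m from the base axis. Payload 3.8 kg.
Tool frame: the origin (TCP) lies at the very end of the fingers, on their centre line; the grasp point (between the pads) lies 19 mm behind it; z points along the fingers, y is the direction in which the jaws open and shut (so a half turn about z gives the same grasp; the last joint's range is limited). The gripper opens to 85 mm and grips with 20 to 120 N. Pads are 22 mm wide; open, the fingers measure 114 mm over their backs; the gripper's body (76 mm by 85 mm) begins 54 mm behind the grasp point. The pads swing forward as they close: fully open they stand 13 mm farther back than shut.
Start: joints at [1.184, 0.264, 1.604, -0, 1.274, -0.037], TCP at [0.231, 0.634, 0.231] pointing down, gripper open.
Joint ranges: [-2.63, 2.63], [-0.94, 2.18], [0.31, 2.57], [-1.31, 4.45], [0, 2.66], [-2.55, 2.55]. Speed limits (rad/s): [2.57, 2.57, 3.14, 3.14, 3.14, 3.14].

## Interface

Orientations are given as a rotation vector (axis times angle).
In Python, from workcell import bot, viewer gives the robot as it stands.
- The arm moves only by the tool jog_arm, never from a script. Its argument "motion" is a list of rows, each an object of numbers: "dx", "dy", "dz": the shift along the world's x, y, z in cm; "turn": the turn about the world's z in rad. A call has 1 to 12 rows; each row shifts and turns the commanded pose from where the row before left it; what a row does not reach is not made up. A row lasts 1/12 s, in which the tool goes at most 41.7 mm and 7.16 degrees, less where a joint would pass 70% of its speed; a pose out of reach is approached as far as the arm can. A call is refused whole if a number of a shift passes 4.17 or a number of a turn 0.125, either way. A call with a gripper value outside its range is refused whole. "fingers" is the finger opening in cm, from 0 to 8.54, set as the call begins (left out, the last holds). The fingers move at their own pace and stop on an object; "grip_force" is the grip in N (left out, the last holds). Time passes only in rows, so rows that do not move let the fingers close. It gives the time, the measured TCP pose, the force and the opening at its end, in the units of the state.
- bot.read_state(): the state, without advancing time (a new reading comes with each control period).
- viewer.read_camera(name): name is "side" or "top"; returns (picture, depth): 420x560x3 uint8, red, green, blue; 420x560 float32, m along the optical axis (not along the pixel's ray), 0 where there is no reading.
- viewer.camera_info(name): a dict with "vertical_fov" (degrees; the focal length in pixels is half the picture's height over the tangent of half this angle, whatever the lens; pixels are square), "cx", "cy" (the principal point, pixels), "dist" ([k1, k2, p1, p2, k3] as OpenCV has them; the pictures are not rectified), "R" (3x3) and "t" (3): a world point X has camera coordinates R X + t. Camera axes: x right, y down, z forward; pixel columns grow to the right and rows downward; lengths in m; the calibration is good to about 2 mm. A picture is of the moment at which its call begins. camera_info takes no time and is no camera call.
- bot.finish_job(): hands the job in, once; it reports no verdict.
The state is a dict: "time": time; "q": joint angles; "joint_vel": joint speeds; "joint_torque": joint torques, N m; "tool_pos": TCP position; "tcp_rot": TCP orientation; "wrist_force": force on the tool from outside, world axes, zero at the start; "torque": the same for the moment, N m; "width": opening from 0.0 (shut) to 1.0 (fully open).
Only numpy, scipy, OpenCV 4.12 (cv2) and the standard library are available. Lean on these libraries where they do the work, as an engineer would, in place of code of your own. Each camera call takes 0.05 s, during which the arm holds its last target. There are 200 camera calls.

## Task

The lacquering turntable rocks because the foot under its yellow cap has lost its rubber pad. Slide the wooden wedge along the bench, thin end first, under that foot until it is snug and the turntable stays level, then press down firmly on the yellow cap with the fingertips to check that it no longer rocks, and leave it so, clear of everything. Only push with the fingers: do not lift the wedge or the turntable, do not shove the turntable along the bench, and leave the bowl and the other things where they are.

Things in the scene. Friction and masses are not known exactly. Their poses are not given: they have to be found in the camera images.
- stand: Motorised turntable, 1.75 kg, loose on the bench: grey base, four arms (30 wide, z 24 to 38) to feet 125 from the centre along own +x, -x, +y, -y; wooden platter 144 across, top at z 60. Origin on the bench under its centre, z up. Blue motor box on the +x arm (to z 84). Feet +x, +y, -y have black pads 7 thick and carry it level; about 2 N down on the yellow cap (-x) tips it 0.055 rad.
- short_foot: Bare steel foot, upright cylinder 24 across, 19 high, under the end of the stand's -x arm. Origin: centre of its flat underside, which hangs 7 above the bench. Once the wedge touches it, about 3 to 6 N of level push makes the wedge snug; over about 8 N slides the whole stand along the bench.
- cap_top (a point): Centre of the top face of the yellow cap (32 across, 12 thick) right above the bare foot, 50 above the bench.
- wedge: Wooden wedge, loose on the bench, 60 g, 100 long (own x), 40 wide (y), flat sloping top: 2 thick at the thin end (+x), 18 at the thick end (-x, flat upright face). Origin: centre of underside, z up. Starts with the thin end 30 to 60 short of the bare foot, pointing roughly at it. Wedges with the thin end about 19 beyond the foot's axis; 1 of slide lifts 0.16; friction then holds it.
- wedge_tip (a point): Middle of the thin end's lower edge (wedge frame +50, 0, 0).
- wedge_heel (a point): Centre of the upright face at the thick end (wedge frame -50, 0, 9): push here.
- bowl: Bowl on the platter, green outside, orange inside, 132 across, 48 high, 0.2 kg, loose. Origin: centre of its underside.
- jar: Bystander: jar with red lid, 60 across, 85 high, standing loose. Origin: centre of its underside.
- cup: Bystander: red open cup, 68 across, 55 high, standing loose. Origin: centre of its underside.
- brush: Bystander: brush lying loose on the bench, handle to its own -x.
There are look-alikes about, which are no part of the job. What is shaped like the wedge but blue or orange is not meant.

How it is judged:
By the outcome, as a careful person would: the job done as asked, in the order asked, and still so for the second after the job is handed in, with the robot touching nothing.
It also fails if it takes over 54 s, if anything falls off the work surface, if the arm or the gripper's body presses on something with over 40 N, if the wrist force passes 120 N, or if a joint passes its speed limit or range.

## Working session

There is one attempt and no reset: what is moved stays moved. The work goes in short steps, Python scripts to look and compute and a tool call to move; the robot and the scene stay as the last step left them, time stands still between calls to the robot, and variables do not carry over. Pictures are saved under pics/ and viewed, about 8 in all and at most 12, crops included, and the job is handed in when it is done.

Besides the shell and the picture viewer there is one more tool, called after "Call:" as name([rows], argument=value, ...), one row to a line, values as JSON. jog_arm: Moves the arm, as the interface text tells. Its arguments: {"type":"object","properties":{"motion":{"type":"array"},"fingers":{"type":"number"},"grip_force":{"type":"number"}},"required":["motion"]}

```bash
mkdir -p pics
cat > h.py <<'E'
import numpy as np, cv2
from workcell import bot, viewer
def cam(n):
    c=viewer.camera_info(n); f=210/np.tan(np.radians(c["vertical_fov"])/2)
    K=np.array([[f,0,c["cx"]],[0,f,c["cy"]],[0,0,1.]]); return K,np.array(c["dist"],float),np.array(c["R"],float),np.array(c["t"],float)
def grab(n,name=None):
    p,d=viewer.read_camera(n)
    if name: cv2.imwrite("pics/"+name,p[:,:,::-1]); np.savez("pics/"+name+".npz",p=p,d=d)
    return p,d
def cloud(n,d):
    K,D,R,t=cam(n); v,u=np.mgrid[:420,:560]
    uv=cv2.undistortPoints(np.stack([u,v],-1).reshape(-1,1,2).astype(np.float32),K,D).reshape(420,560,2)
    P=np.dstack([uv,np.ones((420,560))])*d[...,None]
    return (P-t)@R
def proj(n,X):
    K,D,R,t=cam(n); return cv2.projectPoints(np.float64(X).reshape(-1,1,3),cv2.Rodrigues(R)[0],t,K,D)[0].reshape(-1,2)
def onplane(n,uv,z):
    K,D,R,t=cam(n); a=cv2.undistortPoints(np.float64(uv).reshape(-1,1,2),K,D).reshape(-1,2)
    r=np.c_[a,np.ones(len(a))]@R; c=-R.T@t; return c+r*((z-c[2])/r[:,2])[:,None]
E
python3 - <<'E'
from h import *
for n in("top","side"):
    grab(n,n+"0.png"); K,D,R,t=cam(n); print(n,K[0,0],D,-R.T@t,R[2])
print(bot.read_state())
E
```

```text
top 436.7292990955317 [-0.00385895  0.          0.          0.          0.        ] [ 0.48792497 -0.07337202  1.2028113 ] [ 0.11780452  0.02452967 -0.9927338 ]
side 468.51530433383846 [0.00818982 0.         0.         0.         0.        ] [0.29062198 0.63522259 0.94322153] [ 0.26468994 -0.58835068 -0.76405675]
{'time': 0.1, 'q': array([ 1.18409880e+00,  2.64688962e-01,  1.60530889e+00, -7.52076362e-06,
        1.27371859e+00, -3.69045463e-02]), 'joint_vel': array([ 0.00040529, -0.00114622, -0.00307179, -0.00114505,  0.00109843,
       -0.00071354]), 'joint_torque': array([-3.64312164e-04, -5.16711867e+01, -3.68587196e+01, -6.71195971e-05,
        6.24297943e-03, -7.77966670e-05]), 'tool_pos': array([0.23106661, 0.63347088, 0.23004045]), 'tcp_rot': array([-0.54657645, -3.09323246,  0.0032634 ]), 'wrist_force': array([-0.14686051, -0.82661359, -0.35396686]), 'torque': array([-0.04007013,  0.04580715,  0.03657365]), 'width': 1.000487224914396}
```

View pics/top0.png

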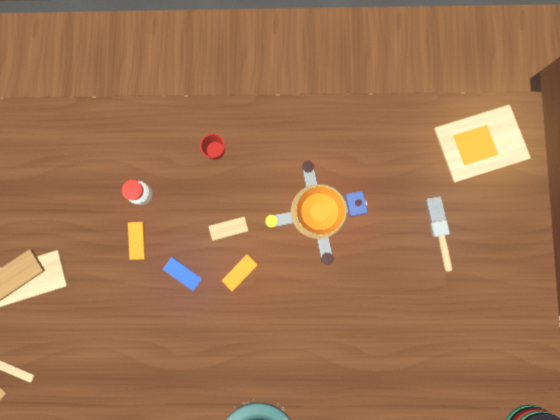

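View pics/side0.png

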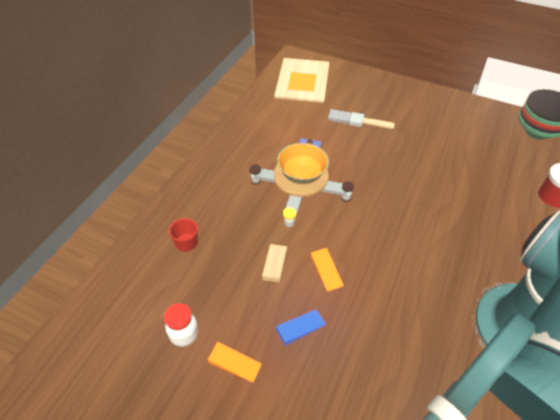

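The top view shows an unpainted wooden wedge at (228,229), with orange look-alikes at (136,241) and (240,273) and a blue one at (182,274). The yellow cap is at (271,221). The wooden wedge is the one meant, because it is bare wood and points at the yellow cap. Next I'll measure it and confirm in a crop.

```bash
cat > m.py <<'E'
from h import *
def measure(n,p,d,v=True):
    C=cloud(n,d); hsv=cv2.cvtColor(p,cv2.COLOR_RGB2HSV).astype(int); H,S,V=hsv[...,0],hsv[...,1],hsv[...,2]
    z=C[...,2]; out={}
    ym=(H>=25)&(H<=33)&(S>170)&(V>150)&(z>.03)&(z<.07)
    if ym.sum()>10: q=C[ym]; q=q[q[:,2]>np.median(q[:,2])-.004]; out['cap']=np.r_[(q.min(0)+q.max(0))[:2]/2,np.median(q[:,2])]
    return C,H,S,V,out
E
python3 - <<'E'
from m import *
for n,c,x in(("top",(228,229),4),("side",(275,263),4)):
    f=np.load(f"pics/{n}0.png.npz"); p,d=f["p"],f["d"]
    C,H,S,V,o=measure(n,p,d); print(n,o)
    u,v=c; print(H[v,u],S[v,u],V[v,u],C[v,u])
    m=((V>150)&(S<150)&(H<28)).astype(np.uint8)
    k,L=cv2.connectedComponents(m); m=L==L[v,u]
    print(m.sum()); cnt=cv2.findContours(m.astype(np.uint8),0,2)[0][0]
    r=cv2.boxPoints(cv2.minAreaRect(cnt)); print(r.tolist())
    for a in r: print(onplane(n,[a],0.0)[0].round(4),onplane(n,[a],0.018)[0].round(4))
    q=C[m]; A=np.c_[q[:,:2],np.ones(len(q))]; s=np.linalg.lstsq(A,q[:,2],rcond=None)[0]; print("slope",s,q.mean(0),q.min(0),q.max(0))
    # blue box, bowl(green/orange)
    b=(H>105)&(H<125)&(S>120)&(C[...,2]>.06); print("blue",C[b].mean(0),b.sum())
    k=(V<60)&(C[...,2]>.03)&(C[...,2]<.06)
    cc=cv2.connectedComponentsWithStats(k.astype(np.uint8))
    for i in range(1,cc[0]):
        if cc[2][i,4]>20: print("dark",cc[3][i],C[cc[1]==i].mean(0))
    g=C[::,:]; 
    w=90; y0=max(0,v-w//2-10); cr=p[v-60:v+60,u-40:u+120] if n=="top" else p[v-100:v+40,u-70:u+90]
    cv2.imwrite(f"pics/crop_{n}.png",cv2.resize(cr,None,fx=4,fy=4,interpolation=cv2.INTER_CUBIC)[:,:,::-1])
E
```

```text
top {}
20 79 255 [0.56109758 0.0835299  0.00899763]
168102
[[-5.924537658691406, 13.04443359375], [557.3145141601562, 3.69598388671875], [563.4628295898438, 374.1291809082031], [0.2237548828125, 383.4776306152344]]
[1.2083 0.7922 0.    ] [1.1975 0.7792 0.018 ]
[ 1.2101 -0.8629  0.    ] [ 1.1993 -0.8511  0.018 ]
[ 0.179  -0.7993  0.    ] [ 0.1836 -0.7885  0.018 ]
[0.1476 0.6953 0.    ] [0.1527 0.6838 0.018 ]
slope [-0.67475244 -0.00599742  0.33980556] [ 0.78009703 -0.0523787  -0.18625268] [ 0.15003309 -1.3457644  -0.77227844] [1.66426981 1.30588775 1.2028113 ]
blue [ 0.48792497 -0.07337202  1.2028113 ] 1
side {'cap': array([ 0.578597  , -0.0262823 ,  0.05011726])}
19 86 255 [0.55914385 0.09082344 0.01233582]
130061
[[0.0, 418.99993896484375], [0.0, 45.0], [558.9998779296875, 45.0], [558.9998779296875, 418.99993896484375]]
[0.879  0.6185 0.    ] [0.8677 0.6189 0.018 ]
[ 1.8742 -0.3335  0.    ] [ 1.844  -0.3151  0.018 ]
[ 0.026  -1.2385  0.    ] [ 0.0311 -1.2028  0.018 ]
[-0.0797  0.168   0.    ] [-0.0726  0.1769  0.018 ]
slope [-0.43723014  0.15177443  0.21432719] [ 0.60503292 -0.06522389 -0.06011076] [-0.03820855 -1.83713379 -0.76736426] [1.67105822 0.63522259 0.94322153]
blue [0.29062198 0.63522259 0.94322153] 1
```

View pics/crop_top.png

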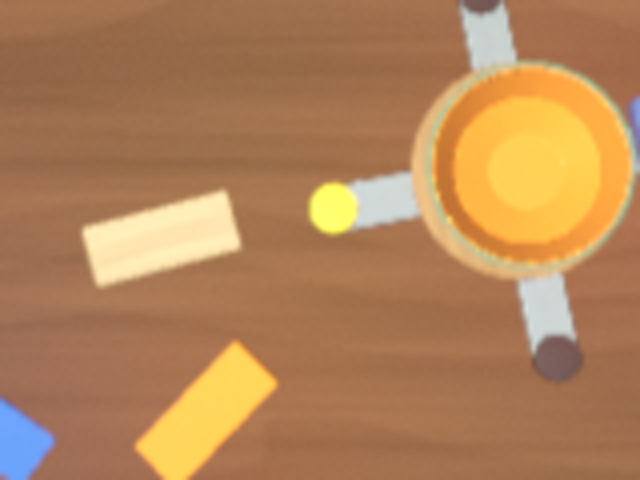

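The crop shows the bare-wood wedge with corners at about (82,228), (225,191), (241,248) and (98,286), pointing at the yellow cap at (333,208). That's the right one. I'll redo the segmentation inside local windows.

```bash
cat > m.py <<'E'
from h import *
def blob(m,box):
    w=np.zeros(m.shape,np.uint8); u0,v0,u1,v1=box; w[v0:v1,u0:u1]=m[v0:v1,u0:u1]
    n,L,s,c=cv2.connectedComponentsWithStats(w); return L==1+np.argmax(s[1:,4])
def measure(n,p,d,wbox,cbox):
    C=cloud(n,d); hsv=cv2.cvtColor(p,cv2.COLOR_RGB2HSV).astype(int); H,S,V=hsv[...,0],hsv[...,1],hsv[...,2]
    m=blob((S<115)&(V>200),wbox); cnt=max(cv2.findContours(m.astype(np.uint8),0,2)[0],key=len)
    q=C[m]; q=q[(q[:,2]>-.005)&(q[:,2]<.03)]
    s=np.linalg.lstsq(np.c_[q[:,:2],np.ones(len(q))],q[:,2],rcond=None)[0]
    r=cv2.minAreaRect(q[:,:2].astype(np.float32)); print(n,"wedge n",m.sum(),"slope",s.round(3),"center",np.round(r[0],4),"size",np.round(r[1],4)); 
    dd=cv2.boxPoints(r); e=[dd[1]-dd[0],dd[2]-dd[1]]; e=max(e,key=np.linalg.norm); e=e/np.linalg.norm(e); e=e*(-1 if e@s[:2]>0 else 1)
    h=np.array(r[0])-e*.05; print(" dir",e.round(4),"yaw",np.arctan2(e[1],e[0]).round(4),"heel",h.round(4),"tip",(h+.1*e).round(4))
    c=blob((H>=24)&(H<=34)&(S>120)&(V>150),cbox); q=C[c]; z=np.median(q[:,2]); q=q[abs(q[:,2]-z)<.005]
    r2=cv2.minEnclosingCircle(q[:,:2].astype(np.float32)); print(" cap n",c.sum(),"med",q.mean(0).round(4),"circ",np.round(r2[0],4),round(r2[1],4),"z",z.round(4),"tilt",np.linalg.lstsq(np.c_[q[:,:2]-q[:,:2].mean(0),np.ones(len(q))],q[:,2],rcond=None)[0].round(3))
    return C,H,S,V
WB={"top":(195,205,262,250),"side":(250,235,300,290)}; CB={"top":(255,205,290,238),"side":(275,200,305,230)}
E
python3 - <<'E'
from m import *
for n in("top","side"):
    f=np.load(f"pics/{n}0.png.npz"); p,d=f["p"],f["d"]; C,H,S,V=measure(n,p,d,WB[n],CB[n])
    if n=="top":
        for b in((295,155,320,178),(315,248,340,270)): m=blob(V<80+0*V,b); q=C[m];print("pad cap",q.mean(0),m.sum())
        m=blob((H>105)&(H<125)&(S>100),(345,190,372,217)); print("blue",C[m].mean(0))
        for b,nm in(((200,130,228,162),"cup"),((120,178,155,208),"jar"),((220,250,260,295),"or"),((160,255,205,295),"bl")):
            m=blob((C[...,2]>.008)*1,b); q=C[m]; print(nm,q.min(0).round(3),q.max(0).round(3))
    else:
        m=blob((C[...,2]>.05)&(C[...,2]<.13),(265,130,340,195));
E
```

```text
top wedge n 592 slope [-0.006  0.131  0.002] center [0.5642 0.0851] size [0.0438 0.1046]
 dir [ 0.2612 -0.9653] yaw -1.3065 heel [0.5511 0.1333] tip [0.5772 0.0368]
 cap n 115 med [ 0.5814 -0.0355  0.0503] circ [ 0.5817 -0.0354] 0.0154 z 0.05 tilt [-0.021 -0.072  0.05 ]Traceback (most recent call last):
  File "<stdin>", line 5, in <module>
  File "m.py", line 4, in blob
    n,L,s,c=cv2.connectedComponentsWithStats(w); return L==1+np.argmax(s[1:,4])
                                                             ~~~~~~~~~^^^^^^^^^
    return _wrapfunc(a, 'argmax', axis=axis, out=out, **kwds)
    return bound(*args, **kwds)
ValueError: attempt to get argmax of an empty sequence
```

Run:
```python
from m import *
for n in("top","side"):
    f=np.load(f"pics/{n}0.png.npz"); p,d=f["p"],f["d"]; C,H,S,V=measure(n,p,d,WB[n],CB[n])
    if n=="top":
        for b in((295,155,320,178),(315,248,340,270)): m=blob((V<110)&(C[...,2]>.03),b); q=C[m];print("knob",q.mean(0),m.sum())
        m=blob((H>105)&(H<125)&(S>100)&(C[...,2]>.05),(345,190,372,217)); print("blue",C[m].mean(0))
        for b,nm in(((200,130,228,162),"cup"),((120,178,155,208),"jar"),((220,250,260,295),"or"),((160,255,205,295),"bl")):
            m=blob((C[...,2]>.006),b); q=C[m]; print(nm,q.min(0).round(3),q.max(0).round(3))
        q=C[(C[...,2]>.1)&(C[...,2]<.125)&(abs(C[...,0]-.6)<.12)&(abs(C[...,1]+.15)<.12)]; print("bowl rim",q.min(0),q.max(0))
    print(n,proj(n,[[.577,.0368,0],[.582,-.0354,.05]]))
```

```text
top wedge n 592 slope [-0.006  0.131  0.002] center [0.5642 0.0851] size [0.0438 0.1046]
 dir [ 0.2612 -0.9653] yaw -1.3065 heel [0.5511 0.1333] tip [0.5772 0.0368]
 cap n 115 med [ 0.5814 -0.0355  0.0503] circ [ 0.5817 -0.0354] 0.0154 z 0.05 tilt [-0.021 -0.072  0.05 ]
knob [ 0.73512931 -0.1292373   0.04998097] 4Traceback (most recent call last):
  File "<stdin>", line 5, in <module>
  File "m.py", line 4, in blob
    n,L,s,c=cv2.connectedComponentsWithStats(w); return L==1+np.argmax(s[1:,4])
                                                             ~~~~~~~~~^^^^^^^^^
    return _wrapfunc(a, 'argmax', axis=axis, out=out, **kwds)
    return bound(*args, **kwds)
ValueError: attempt to get argmax of an empty sequence
```

Run:
```python
from m import *
print(onplane("top",[[308,167],[327.2,258.5]],.05),onplane("top",[[308,167],[327.2,258.5]],.05).mean(0))
for n in ("top","side"):
    f=np.load(f"pics/{n}0.png.npz"); p,d=f["p"],f["d"]; C,H,S,V=measure(n,p,d,WB[n],CB[n]); print(C[...,2][WB[n][1]-12:WB[n][1]-3,230:240].mean())
s=bot.read_state(); from scipy.spatial.transform import Rotation as R
print(R.from_rotvec(s["tcp_rot"]).as_matrix().round(3))
```

```text
[[ 0.72416136 -0.1351489   0.05      ]
 [ 0.48066749 -0.18263789  0.05      ]] [ 0.60241442 -0.1588934   0.05      ]
top wedge n 592 slope [-0.006  0.131  0.002] center [0.5642 0.0851] size [0.0438 0.1046]
 dir [ 0.2612 -0.9653] yaw -1.3065 heel [0.5511 0.1333] tip [0.5772 0.0368]
 cap n 115 med [ 0.5814 -0.0355  0.0503] circ [ 0.5817 -0.0354] 0.0154 z 0.05 tilt [-0.021 -0.072  0.05 ]
0.0002757823857007361
side wedge n 661 slope [-0.087  0.089  0.052] center [0.5659 0.0822] size [0.0448 0.105 ]
 dir [ 0.268  -0.9634] yaw -1.2995 heel [0.5525 0.1304] tip [0.5793 0.034 ]
 cap n 115 med [ 0.5801 -0.0334  0.0507] circ [ 0.5808 -0.0353] 0.0163 z 0.0506 tilt [-0.019 -0.013  0.051]
0.0012545254961583408
[[-0.939  0.343 -0.001]
 [ 0.343  0.939 -0.002]
 [ 0.    -0.002 -1.   ]]
```

Call:
jog_arm([
  {"dx":2.2,"dy":-3.2,"turn":-0.08},
  {"dx":2.2,"dy":-3.2,"turn":-0.08},
  {"dx":2.2,"dy":-3.2,"turn":-0.08},
  {"dx":2.2,"dy":-3.2,"turn":-0.08},
  {"dx":2.2,"dy":-3.2,"turn":-0.08},
  {"dx":2.2,"dy":-3.2,"turn":-0.08},
  {"dx":2.2,"dy":-3.2,"turn":-0.08},
  {"dx":2.2,"dy":-3.2,"turn":-0.08},
  {"dx":2.2,"dy":-3.2,"turn":-0.08},
  {"dx":2.2,"dy":-3.2,"turn":-0.08},
  {"dx":2.2,"dy":-3.2,"turn":-0.08},
  {"dx":2.2,"dy":-3.2,"turn":-0.08},
], fingers=1.2, grip_force=40)

```text
validation failed for argument at $.mo...
```

Call:
jog_arm([
  {"dx":2.2,"dy":-3.2,"dz":0.0,"turn":-0.08},
  {"dx":2.2,"dy":-3.2,"dz":0.0,"turn":-0.08},
], fingers=1.2, grip_force=40)

```text
time: 0.27
tool_pos: [0.2745, 0.5702, 0.2301]
tcp_rot: [-0.792, -3.04, 0.002]
wrist_force: [0.7, -0.2, 0.4]
width: 0.752
```

Call:
jog_arm([
  {"dx":2.2,"dy":-3.3,"dz":0,"turn":-0.08},
  {"dx":2.2,"dy":-3.3,"dz":0,"turn":-0.08},
  {"dx":2.2,"dy":-3.3,"dz":0,"turn":-0.08},
  {"dx":2.2,"dy":-3.3,"dz":0,"turn":-0.08},
  {"dx":2.2,"dy":-3.3,"dz":0,"turn":-0.08},
  {"dx":2.2,"dy":-3.3,"dz":0,"turn":-0.08},
  {"dx":2.2,"dy":-3.3,"dz":0,"turn":-0.08},
  {"dx":2.2,"dy":-3.3,"dz":0,"turn":-0.08},
  {"dx":2.2,"dy":-3.3,"dz":0,"turn":-0.08},
  {"dx":2.2,"dy":-3.3,"dz":-1,"turn":-0.08},
  {"dx":2.2,"dy":-3.3,"dz":-1,"turn":0},
  {"dx":1.0,"dy":-1.5,"dz":-1,"turn":0},
])

```text
time: 1.27
tool_pos: [0.5293, 0.1883, 0.2009]
tcp_rot: [1.916, 2.487, -0.001]
wrist_force: [0.4, 0.3, 0.3]
width: 0.139
```

Call:
jog_arm([
  {"dx":1.2,"dy":-1.8,"dz":-1.0,"turn":0.01},
  {"dx":0,"dy":0,"dz":-3.5,"turn":0},
  {"dx":0,"dy":0,"dz":-3.5,"turn":0},
  {"dx":0,"dy":0,"dz":-3.5,"turn":0},
  {"dx":0,"dy":0,"dz":-3.5,"turn":0},
  {"dx":0,"dy":0,"dz":-2.5,"turn":0},
  {"dx":0,"dy":0,"dz":-1.3,"turn":0},
  {"dx":0,"dy":0,"dz":-0.7,"turn":0},
  {"dx":0,"dy":0,"dz":0,"turn":0},
  {"dx":0,"dy":0,"dz":0,"turn":0},
])

```text
time: 2.1
tool_pos: [0.5403, 0.1744, 0.0073]
tcp_rot: [1.9, 2.5, 0.002]
wrist_force: [0.8, 1.1, -0.5]
width: 0.142
```

Run:
```python
from h import *
p,d=grab("side","side1.png"); s=bot.read_state(); print(s["tool_pos"],s["width"],s["wrist_force"])
cv2.imwrite("pics/s1c.png",cv2.resize(p[180:320,200:360],None,fx=4,fy=4,interpolation=cv2.INTER_CUBIC)[:,:,::-1])
```

```text
[0.54100254 0.1746587  0.00805625] 0.1432250939752218 [ 0.35233882 -0.09774883  0.61094376]
```

View pics/s1c.png

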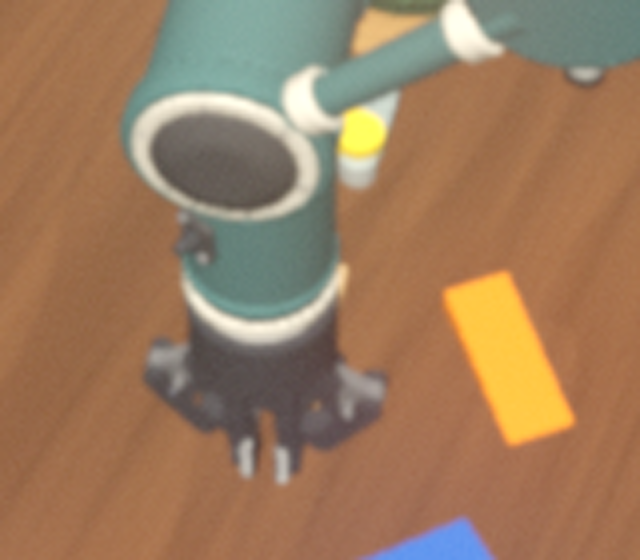

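Call:
jog_arm([
  {"dx":0.21,"dy":-0.8,"dz":-0.1,"turn":0},
  {"dx":0.21,"dy":-0.8,"dz":0,"turn":0},
  {"dx":0.21,"dy":-0.8,"dz":0,"turn":0},
  {"dx":0.15,"dy":-0.6,"dz":0,"turn":0},
  {"dx":0.1,"dy":-0.5,"dz":0,"turn":-0.01},
  {"dx":0.1,"dy":-0.5,"dz":0,"turn":-0.012},
  {"dx":0.1,"dy":-0.5,"dz":0,"turn":-0.015},
  {"dx":0.1,"dy":-0.5,"dz":0,"turn":-0.015},
  {"dx":0.1,"dy":-0.5,"dz":0,"turn":-0.015},
  {"dx":0.1,"dy":-0.5,"dz":0,"turn":-0.015},
  {"dx":0.1,"dy":-0.5,"dz":0,"turn":-0.015},
  {"dx":0.1,"dy":-0.5,"dz":0,"turn":0},
])

```text
time: 3.15
tool_pos: [0.5552, 0.1037, 0.0053]
tcp_rot: [-2.021, -2.405, 0.0]
wrist_force: [-0.3, 0.6, 0.6]
width: 0.141
```

Run:
```python
from h import *
s=bot.read_state(); print(s["tool_pos"],s["tcp_rot"],s["wrist_force"])
p,d=grab("side","side2.png"); q,d=grab("top","top2.png")
cv2.imwrite("pics/c2.png",np.hstack([cv2.resize(x,None,fx=3,fy=3,interpolation=cv2.INTER_CUBIC) for x in (p[160:300,215:345],q[170:310,195:325])])[:,:,::-1])
```

```text
[0.55520492 0.10369618 0.00526895] [-2.02107350e+00 -2.40510929e+00  2.35518329e-05] [-0.32127886  0.56891125  0.62126929]
```

View pics/c2.png

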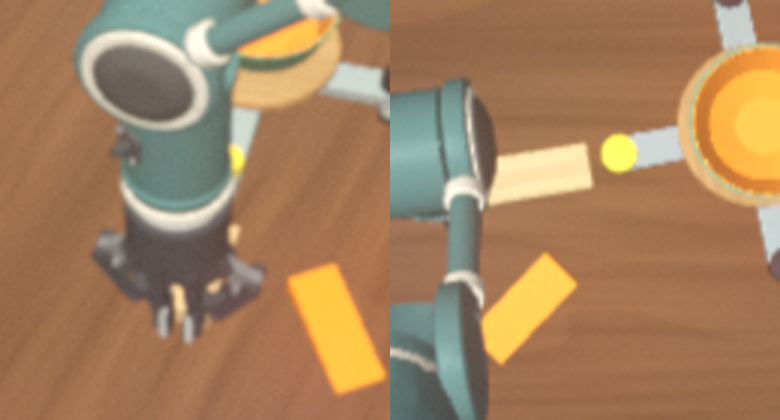

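The right panel shows the wedge's thin end from (585,143) to (592,187) and the cap at (619,153). The wedge seems to be a few mm off the foot towards −x, so I'll measure it.

```bash
cat > t.py <<'E'
from m import *
def topw(p,d):
    C=cloud("top",d); hsv=cv2.cvtColor(p,cv2.COLOR_RGB2HSV).astype(int); H,S,V=hsv[...,0],hsv[...,1],hsv[...,2]
    P0=onplane("top",np.stack(np.meshgrid(np.arange(560),np.arange(420)),-1).reshape(-1,2),.005).reshape(420,560,3)
    m=blob((S<130)&(V>185)&(H<26),(226,195,275,250)); q=P0[m][:,:2]
    # edges along y slices
    f=np.array([.18,-.984]); n=np.array([.984,.18]); a=q@f; b=q@n; E=[]
    for k in np.arange(a.min()+.004,a.max()-.004,.003):
        w=abs(a-k)<.003; E.append((k,(b[w].min()+b[w].max())/2,np.ptp(b[w])))
    E=np.array(E); E=E[E[:,2]>.034]; s,c=np.polyfit(E[:,0],E[:,1],1); u=f+s*n; u/=np.linalg.norm(u)
    tip=f*a.max()+n*(c+s*a.max()); print("tip",tip.round(4),"u",u.round(3),"yaw",np.arctan2(u[1],u[0]).round(3),"w",E[:,2].mean().round(4),len(E))
    c=blob((H>=24)&(H<=34)&(S>120)&(V>150),CB["top"]); v,uu=np.nonzero(c); cap=onplane("top",[[uu.mean(),v.mean()]],.05)[0]
    print("cap",cap.round(4),c.sum(),"z",np.median(C[c][:,2]).round(4)); g=cap[:2]-tip; print("along",(g@u).round(4),"lateral(+: foot to +x side)",(g@np.array([-u[1],u[0]])).round(4))
E
python3 - <<'E'
from t import *
f=np.load("pics/top2.png.npz"); topw(f["p"],f["d"])
f=np.load("pics/top0.png.npz"); topw(f["p"],f["d"])
E
```

```text
tip [ 0.5739 -0.0081] u [ 0.16  -0.987] yaw -1.41 w 0.0426 27
cap [ 0.5803 -0.0347  0.05  ] 117 z 0.0496
along 0.0274 lateral(+: foot to +x side) 0.002
tip [0.578  0.0324] u [ 0.264 -0.965] yaw -1.304 w 0.0428 19
cap [ 0.5804 -0.0345  0.05  ] 115 z 0.05
along 0.0652 lateral(+: foot to +x side) -0.0154
```

Call:
jog_arm([
  {"dx":0.1,"dy":-0.5,"dz":0,"turn":0},
  {"dx":0.1,"dy":-0.5,"dz":0,"turn":0},
  {"dx":0.1,"dy":-0.5,"dz":0,"turn":0},
  {"dx":0.1,"dy":-0.5,"dz":0,"turn":0},
  {"dx":0.1,"dy":-0.5,"dz":0,"turn":0},
  {"dx":0.1,"dy":-0.5,"dz":0,"turn":0},
  {"dx":0.06,"dy":-0.3,"dz":0,"turn":0},
  {"dx":0.04,"dy":-0.2,"dz":0,"turn":0},
  {"dx":0.0,"dy":0,"dz":0,"turn":0},
])

```text
time: 4.0
tool_pos: [0.5623, 0.0686, 0.0053]
tcp_rot: [2.02, 2.405, -0.0]
wrist_force: [1.0, -0.4, 0.8]
width: 0.142
```

Run:
```python
from t import *
s=bot.read_state(); print(s["tool_pos"],s["tcp_rot"],s["wrist_force"])
p,d=grab("top","top3.png"); topw(p,d)
cv2.imwrite("pics/c3.png",cv2.resize(p[170:310,195:325],None,fx=4,fy=4,interpolation=cv2.INTER_CUBIC)[:,:,::-1])
```

```text
[0.56229076 0.06860996 0.00532391] [ 2.02044588e+00  2.40545890e+00 -4.49654296e-05] [ 0.95592104 -0.35546536  0.78888956]
tip [ 0.5812 -0.0405] u [ 0.168 -0.986] yaw -1.402 w 0.0432 20
cap [ 0.5806 -0.0355  0.05  ] 102 z 0.0499
along -0.005 lateral(+: foot to +x side) 0.0003
```

View pics/c3.png

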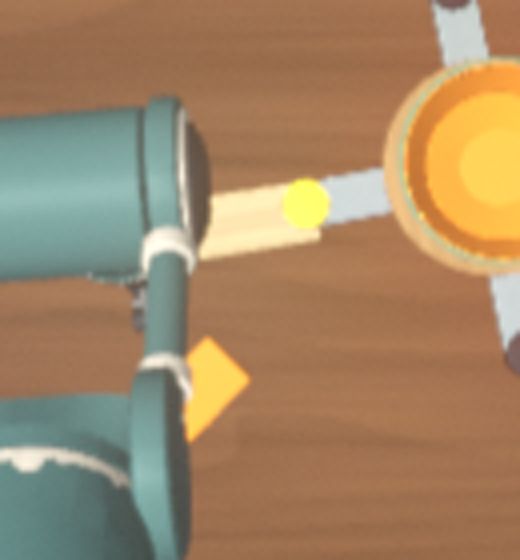

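The wedge lies centred under the cap: the thin end shows beyond it at (320,238), and the lateral error is about 0. From here I'll creep in and watch the force.

Call:
jog_arm([
  {"dx":0.03,"dy":-0.2,"dz":0,"turn":0},
  {"dx":0.03,"dy":-0.2,"dz":0,"turn":0},
  {"dx":0.03,"dy":-0.2,"dz":0,"turn":0},
  {"dx":0.02,"dy":-0.1,"dz":0,"turn":0},
  {"dx":0,"dy":0,"dz":0,"turn":0},
  {"dx":0,"dy":0,"dz":0,"turn":0},
])

```text
time: 4.55
tool_pos: [0.5633, 0.062, 0.0053]
tcp_rot: [2.02, 2.406, -0.0]
wrist_force: [-0.4, -0.3, 0.8]
width: 0.141
```

Call:
jog_arm([
  {"dx":0.02,"dy":-0.1,"dz":0,"turn":0},
  {"dx":0,"dy":0,"dz":0,"turn":0},
  {"dx":0,"dy":0,"dz":0,"turn":0},
])

```text
time: 4.8
tool_pos: [0.5634, 0.0611, 0.0053]
tcp_rot: [2.02, 2.406, -0.0]
wrist_force: [0.5, -0.2, -0.2]
width: 0.141
```

Call:
jog_arm([
  {"dx":0.02,"dy":-0.1,"dz":0,"turn":0},
  {"dx":0,"dy":0,"dz":0,"turn":0},
  {"dx":0,"dy":0,"dz":0,"turn":0},
])

```text
time: 5.05
tool_pos: [0.5637, 0.06, 0.0053]
tcp_rot: [2.02, 2.406, -0.0]
wrist_force: [0.2, 1.7, -0.8]
width: 0.143
```

Call:
jog_arm([
  {"dx":0.01,"dy":-0.07,"dz":0,"turn":0},
  {"dx":0,"dy":0,"dz":0,"turn":0},
  {"dx":0,"dy":0,"dz":0,"turn":0},
])

```text
time: 5.3
tool_pos: [0.5637, 0.0594, 0.0052]
tcp_rot: [-2.02, -2.406, 0.0]
wrist_force: [0.1, -0.8, 0.1]
width: 0.143
```

Run:
```python
from t import *
F=[]
for i in range(3): viewer.read_camera("top"); F.append(bot.read_state()["wrist_force"])
print(np.round(F,2)); p,d=grab("top"); topw(p,d)
```

```text
[[-0.76 -0.1  -0.59]
 [ 0.53 -0.03  0.52]
 [ 0.21  0.37 -0.57]]
tip [ 0.5754 -0.0415] u [-0.051 -0.999] yaw -1.621 w 0.0526 22
cap [ 0.5805 -0.0356  0.05  ] 99 z 0.0505
along -0.0062 lateral(+: foot to +x side) 0.0049
```

Call:
jog_arm([
  {"dx":0.01,"dy":-0.07,"dz":0,"turn":0},
  {"dx":0,"dy":0,"dz":0,"turn":0},
])

```text
time: 5.67
tool_pos: [0.5638, 0.0587, 0.0053]
tcp_rot: [-2.02, -2.406, 0.0]
wrist_force: [-0.9, 0.4, -0.8]
width: 0.139
```

Call:
jog_arm([
  {"dx":0.01,"dy":-0.07,"dz":0,"turn":0},
  {"dx":0,"dy":0,"dz":0,"turn":0},
])

```text
time: 5.83
tool_pos: [0.5639, 0.0579, 0.0053]
tcp_rot: [2.02, 2.406, -0.0]
wrist_force: [0.4, 0.4, 0.1]
width: 0.14
```

Call:
jog_arm([
  {"dx":0.01,"dy":-0.07,"dz":0,"turn":0},
  {"dx":0,"dy":0,"dz":0,"turn":0},
])

```text
time: 6.0
tool_pos: [0.5641, 0.0572, 0.0053]
tcp_rot: [2.02, 2.406, -0.0]
wrist_force: [-0.2, 0.1, 0.3]
width: 0.142
```

Call:
jog_arm([
  {"dx":0.01,"dy":-0.07,"dz":0,"turn":0},
  {"dx":0,"dy":0,"dz":0,"turn":0},
])

```text
time: 6.17
tool_pos: [0.5642, 0.0565, 0.0053]
tcp_rot: [2.02, 2.406, -0.0]
wrist_force: [-0.4, 0.6, 0.5]
width: 0.143
```

Call:
jog_arm([
  {"dx":0.01,"dy":-0.07,"dz":0,"turn":0},
  {"dx":0,"dy":0,"dz":0,"turn":0},
])

```text
time: 6.33
tool_pos: [0.5643, 0.0558, 0.0053]
tcp_rot: [2.02, 2.406, -0.0]
wrist_force: [0.2, 0.7, 0.4]
width: 0.141
```

Call:
jog_arm([
  {"dx":0.01,"dy":-0.06,"dz":0,"turn":0},
  {"dx":0,"dy":0,"dz":0,"turn":0},
])

```text
time: 6.5
tool_pos: [0.5643, 0.0552, 0.0053]
tcp_rot: [2.02, 2.406, -0.0]
wrist_force: [0.4, 0.5, -0.2]
width: 0.142
```

Call:
jog_arm([
  {"dx":0.01,"dy":-0.06,"dz":0,"turn":0},
  {"dx":0,"dy":0,"dz":0,"turn":0},
])

```text
time: 6.67
tool_pos: [0.5645, 0.0546, 0.0053]
tcp_rot: [2.02, 2.406, 0.0]
wrist_force: [0.5, 0.1, -0.2]
width: 0.141
```

Call:
jog_arm([
  {"dx":0.01,"dy":-0.05,"dz":0,"turn":0},
  {"dx":0,"dy":0,"dz":0,"turn":0},
])

```text
time: 6.83
tool_pos: [0.5645, 0.0541, 0.0053]
tcp_rot: [2.02, 2.406, -0.0]
wrist_force: [0.0, 1.2, -0.1]
width: 0.14
```

Call:
jog_arm([
  {"dx":0.01,"dy":-0.05,"dz":0,"turn":0},
  {"dx":0,"dy":0,"dz":0,"turn":0},
])

```text
time: 7.0
tool_pos: [0.5646, 0.0537, 0.0053]
tcp_rot: [-2.02, -2.406, 0.0]
wrist_force: [1.1, -0.0, -0.5]
width: 0.138
```

Run:
```python
from t import *
F=[]
for i in range(4): p,d=viewer.read_camera("top"); F.append(bot.read_state()["wrist_force"])
print(np.mean(F,0).round(2),np.std(F,0).round(2))
topw(p,d); cv2.imwrite("pics/c4.png",cv2.resize(p[185:275,215:345],None,fx=5,fy=5,interpolation=cv2.INTER_CUBIC)[:,:,::-1])
K=onplane("top",[[0,0]],0)
```

```text
[ 0.16  0.3  -0.03] [0.44 0.63 0.17]
tip [ 0.5816 -0.0404] u [ 0.185 -0.983] yaw -1.385 w 0.0431 14
cap [ 0.5807 -0.0356  0.05  ] 100 z 0.0497
along -0.0049 lateral(+: foot to +x side) 0.0
```

View pics/c4.png

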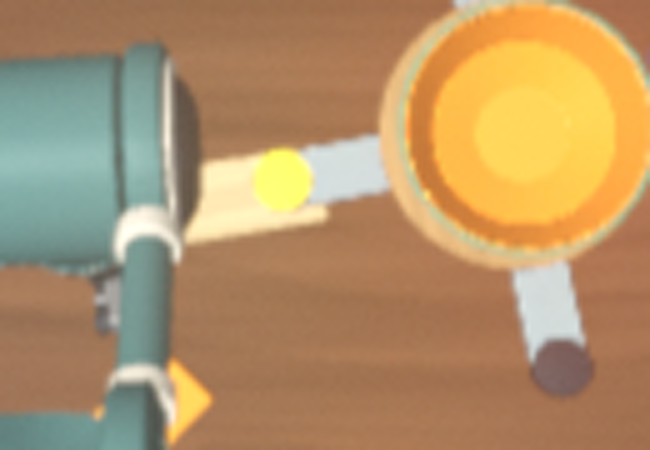

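Run:
```python
from h import *
a=onplane("top",[[215+327.5/5-.4,185+212/5-.4]],.001)[0]; u=np.array([.171,-.985]); print(a,(a[:2]-[.5806,-.0355])@u)
```

```text
[ 0.56664629 -0.05926796  0.001     ] 0.021025353765731523
```

Call:
jog_arm([
  {"dx":0.01,"dy":-0.06,"dz":0,"turn":0},
  {"dx":0,"dy":0,"dz":0,"turn":0},
])

```text
time: 7.37
tool_pos: [0.5647, 0.0532, 0.0053]
tcp_rot: [-2.02, -2.406, -0.0]
wrist_force: [-0.2, 0.6, 0.1]
width: 0.14
```

Call:
jog_arm([
  {"dx":0.01,"dy":-0.05,"dz":0,"turn":0},
  {"dx":0,"dy":0,"dz":0,"turn":0},
])

```text
time: 7.53
tool_pos: [0.5648, 0.0528, 0.0053]
tcp_rot: [-2.02, -2.406, -0.0]
wrist_force: [-0.2, 2.4, 0.6]
width: 0.141
```

Call:
jog_arm([
  {"dx":0,"dy":-0.03,"dz":0,"turn":0},
  {"dx":0,"dy":0,"dz":0,"turn":0},
])

```text
time: 7.7
tool_pos: [0.5648, 0.0526, 0.0053]
tcp_rot: [-2.02, -2.406, -0.0]
wrist_force: [0.2, 2.7, 0.2]
width: 0.141
```

```bash
cat > f.py <<'E'
from h import *
F=[]
for i in range(4): p,d=viewer.read_camera("top"); F.append(bot.read_state()["wrist_force"])
print(np.mean(F,0).round(2),np.std(F,0).round(2),bot.read_state()["tool_pos"].round(4),round(bot.read_state()["time"],2))
E
python3 f.py
```

```text
[-0.24  3.06  0.47] [0.5  0.58 0.25] [0.5648 0.0525 0.0053] 7.9
```

Call:
jog_arm([
  {"dx":0,"dy":-0.03,"dz":0,"turn":0},
  {"dx":0,"dy":0,"dz":0,"turn":0},
])

```text
time: 8.07
tool_pos: [0.5648, 0.0523, 0.0053]
tcp_rot: [-2.02, -2.406, -0.0]
wrist_force: [-0.7, 3.4, -0.2]
width: 0.14
```

```bash
python3 f.py
```

```text
[-0.88  4.83  0.67] [0.27 0.37 0.43] [0.5648 0.0522 0.0053] 8.27
```

Call:
jog_arm([
  {"dx":-0.1,"dy":0.5,"dz":0,"turn":0},
  {"dx":-0.2,"dy":1.2,"dz":0,"turn":0},
  {"dx":-0.2,"dy":1.3,"dz":0.3,"turn":0},
  {"dx":0,"dy":0,"dz":3,"turn":0},
  {"dx":0,"dy":0,"dz":3.5,"turn":0},
  {"dx":0,"dy":0,"dz":3,"turn":0},
  {"dx":0,"dy":0,"dz":0,"turn":0},
  {"dx":0,"dy":0,"dz":0,"turn":0},
  {"dx":0,"dy":0,"dz":0,"turn":0},
], fingers=0)

```text
time: 9.02
tool_pos: [0.5594, 0.0826, 0.1032]
tcp_rot: [2.019, 2.407, -0.0]
wrist_force: [-1.0, -0.2, -0.6]
width: -0.002
```

Run:
```python
from t import *
s=bot.read_state(); print(s["tool_pos"].round(4),s["width"],s["wrist_force"].round(2))
p,d=grab("top","top5.png"); topw(p,d)
cv2.imwrite("pics/c5.png",cv2.resize(p[185:275,205:345],None,fx=5,fy=5,interpolation=cv2.INTER_CUBIC)[:,:,::-1])
```

```text
[0.5594 0.0826 0.1032] -0.0016025664511368123 [-0.99 -0.18 -0.58]
tip [ 0.5806 -0.0406] u [ 0.164 -0.987] yaw -1.407 w 0.0428 24
cap [ 0.5808 -0.0357  0.05  ] 105 z 0.0504
along -0.0048 lateral(+: foot to +x side) 0.0009
```

Call:
jog_arm([
  {"dx":0.54,"dy":-2.96,"dz":0,"turn":0},
  {"dx":0.54,"dy":-2.96,"dz":0,"turn":0},
  {"dx":0.54,"dy":-2.96,"dz":0,"turn":0},
  {"dx":0.52,"dy":-2.95,"dz":0,"turn":0},
  {"dx":0,"dy":0,"dz":-1.5,"turn":0},
  {"dx":0,"dy":0,"dz":-1.5,"turn":0},
  {"dx":0,"dy":0,"dz":-0.9,"turn":0},
  {"dx":0,"dy":0,"dz":-0.5,"turn":0},
  {"dx":0,"dy":0,"dz":0,"turn":0},
  {"dx":0,"dy":0,"dz":0,"turn":0},
])

```text
time: 9.9
tool_pos: [0.5806, -0.0358, 0.0585]
tcp_rot: [-2.018, -2.406, 0.002]
wrist_force: [0.3, 0.6, -0.6]
width: -0.003
```

Call:
jog_arm([
  {"dx":0,"dy":0,"dz":-0.2,"turn":0},
  {"dx":0,"dy":0,"dz":-0.2,"turn":0},
  {"dx":0,"dy":0,"dz":-0.2,"turn":0},
  {"dx":0,"dy":0,"dz":0,"turn":0},
  {"dx":0,"dy":0,"dz":0,"turn":0},
])

```text
time: 10.32
tool_pos: [0.5813, -0.0362, 0.0535]
tcp_rot: [2.02, 2.406, 0.0]
wrist_force: [0.2, 1.3, -0.6]
width: 0.004
```

Call:
jog_arm([
  {"dx":0,"dy":0,"dz":-0.1,"turn":0},
  {"dx":0,"dy":0,"dz":-0.1,"turn":0},
  {"dx":0,"dy":0,"dz":0,"turn":0},
])

```text
time: 10.57
tool_pos: [0.5811, -0.0363, 0.0512]
tcp_rot: [-2.02, -2.406, 0.0]
wrist_force: [-0.1, 0.2, -0.1]
width: -0.003
```

Call:
jog_arm([
  {"dx":0,"dy":0,"dz":-0.1,"turn":0},
  {"dx":0,"dy":0,"dz":0,"turn":0},
])

```text
time: 10.73
tool_pos: [0.5811, -0.0363, 0.0501]
tcp_rot: [-2.02, -2.406, 0.0]
wrist_force: [-0.5, -0.6, -0.4]
width: 0.003
```

Call:
jog_arm([
  {"dx":0,"dy":0,"dz":-0.05,"turn":0},
  {"dx":0,"dy":0,"dz":0,"turn":0},
])

```text
time: 10.9
tool_pos: [0.5812, -0.0363, 0.0501]
tcp_rot: [-2.02, -2.406, 0.0]
wrist_force: [-2.2, -1.2, 3.3]
width: -0.001
```

Call:
jog_arm([
  {"dx":0,"dy":0,"dz":-0.04,"turn":0},
  {"dx":0,"dy":0,"dz":0,"turn":0},
])

```text
time: 11.07
tool_pos: [0.5812, -0.0363, 0.05]
tcp_rot: [-2.02, -2.406, 0.0]
wrist_force: [-3.0, -0.4, 5.2]
width: -0.001
```

Call:
jog_arm([
  {"dx":0,"dy":0,"dz":-0.05,"turn":0},
  {"dx":0,"dy":0,"dz":0,"turn":0},
])

```text
time: 11.23
tool_pos: [0.5812, -0.0363, 0.05]
tcp_rot: [-2.02, -2.406, 0.0]
wrist_force: [-4.8, 0.2, 8.0]
width: -0.003
```

Call:
jog_arm([
  {"dx":-0.06,"dy":0,"dz":0,"turn":0},
  {"dx":0,"dy":0,"dz":-0.04,"turn":0},
  {"dx":0,"dy":0,"dz":0,"turn":0},
])

```text
time: 11.48
tool_pos: [0.5812, -0.0363, 0.05]
tcp_rot: [2.02, 2.405, 0.001]
wrist_force: [-4.1, 0.1, 8.6]
width: 0.001
```

Call:
jog_arm([
  {"dx":-0.03,"dy":0,"dz":-0.05,"turn":0},
  {"dx":0,"dy":0,"dz":0,"turn":0},
])

```text
time: 11.65
tool_pos: [0.5812, -0.0363, 0.0499]
tcp_rot: [2.019, 2.405, 0.002]
wrist_force: [-4.2, 0.0, 10.3]
width: 0.002
```

Call:
jog_arm([
  {"dx":-0.06,"dy":0,"dz":-0.08,"turn":0},
  {"dx":0,"dy":0,"dz":0,"turn":0},
  {"dx":0,"dy":0,"dz":0,"turn":0},
  {"dx":0,"dy":0,"dz":0,"turn":0},
  {"dx":0,"dy":0,"dz":0,"turn":0},
  {"dx":0,"dy":0,"dz":0,"turn":0},
])

```text
time: 12.15
tool_pos: [0.5812, -0.0362, 0.0498]
tcp_rot: [2.019, 2.404, 0.003]
wrist_force: [-3.5, 1.3, 14.4]
width: -0.003
```

The cap takes 14 N and sinks only about 0.3 mm, against the roughly 7 mm it would drop if it still rocked. Now I'll release and clear off.

Call:
jog_arm([
  {"dx":0,"dy":0,"dz":0.15,"turn":0},
  {"dx":0,"dy":0,"dz":0.3,"turn":0},
  {"dx":0,"dy":0,"dz":1,"turn":0},
  {"dx":0,"dy":0,"dz":3,"turn":0},
  {"dx":0,"dy":0,"dz":4,"turn":0},
  {"dx":0,"dy":0,"dz":4,"turn":0},
  {"dx":-1,"dy":3.8,"dz":0,"turn":0},
  {"dx":-1,"dy":4,"dz":0,"turn":0},
  {"dx":-1,"dy":4,"dz":0,"turn":0},
  {"dx":-1,"dy":4,"dz":0,"turn":0},
  {"dx":-1,"dy":4,"dz":0,"turn":0},
  {"dx":-1,"dy":4,"dz":0,"turn":0},
])

```text
time: 13.15
tool_pos: [0.5189, 0.2033, 0.1722]
tcp_rot: [2.02, 2.405, 0.001]
wrist_force: [1.6, -0.1, -0.3]
width: -0.0
```

Call:
jog_arm([
  {"dx":-1,"dy":4,"dz":0,"turn":0},
  {"dx":-1,"dy":4,"dz":0,"turn":0},
  {"dx":0,"dy":3,"dz":0,"turn":0},
  {"dx":0,"dy":0,"dz":0,"turn":0},
  {"dx":0,"dy":0,"dz":0,"turn":0},
])

```text
time: 13.57
tool_pos: [0.4993, 0.3132, 0.1718]
tcp_rot: [2.016, 2.409, -0.0]
wrist_force: [0.0, -0.7, 0.1]
width: -0.001
```

Run:
```python
from t import *
s=bot.read_state(); print(s["time"],s["tool_pos"].round(4),s["wrist_force"].round(2))
p,d=grab("top","top6.png"); topw(p,d); q,e=grab("side","side6.png")
a=cv2.resize(p[150:280,200:380],(540,390),interpolation=cv2.INTER_CUBIC); b=cv2.resize(q[135:265,230:360],(390,390),interpolation=cv2.INTER_CUBIC)
cv2.imwrite("pics/c6.png",cv2.resize(np.hstack([a,b]),(790,331))[:,:,::-1])
# stand level & displacement: platter/arm via depth; compare with start
for n,x in(("top",(p,d)),("side",(q,e))):
    f=np.load(f"pics/{n}0.png.npz")
    for nm,P,D in(("before",f["p"],f["d"]),("after",*x)):
        C=cloud(n,D); r=np.hypot(C[...,0]-.602,C[...,1]+.159); m=(r<.069)&(C[...,2]>.09)&(C[...,2]<.125); Q=C[m]
        A=np.c_[Q[:,:2]-[.602,-.159],np.ones(len(Q))]; print(n,nm,"rim plane",np.linalg.lstsq(A,Q[:,2],rcond=None)[0].round(4),"ctr",((Q.min(0)+Q.max(0))/2).round(4))
```

```text
13.5667 [0.4993 0.3132 0.1718] [ 0.04 -0.65  0.06]
tip [ 0.5812 -0.0405] u [ 0.168 -0.986] yaw -1.402 w 0.0437 25
cap [ 0.5805 -0.0356  0.05  ] 99 z 0.0501
along -0.0049 lateral(+: foot to +x side) 0.0002
top before rim plane [-0.0083  0.0012  0.1024] ctr [ 0.6037 -0.1623  0.1021]
top after rim plane [-0.0085  0.0043  0.1026] ctr [ 0.604  -0.1621  0.1027]
side before rim plane [-0.0117  0.022   0.1027] ctr [ 0.6026 -0.1608  0.1019]
side after rim plane [-0.0376  0.026   0.1019] ctr [ 0.6012 -0.1613  0.1016]
```

View pics/c6.png

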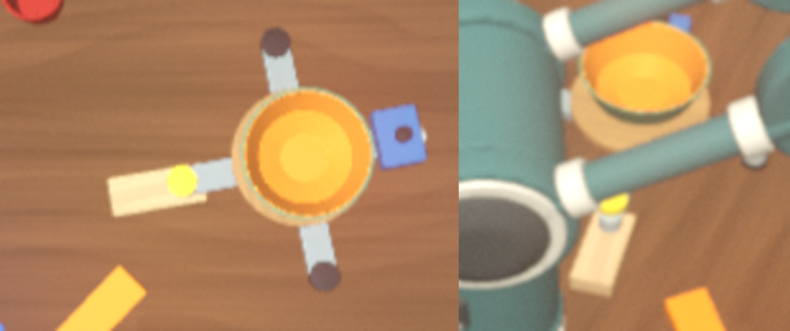

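The picture shows the wedge still under the yellow cap at (182,181), with the stand level and unmoved and the arm clear. I'll hand the job in.

```bash
python3 -c "
from workcell import bot
print(bot.finish_job(), bot.read_state()['time'])"
```

```text
the job is handed in; nothing more can be done
the job is handed in; nothing more can be done
```

I pushed the bare-wood wedge thin end first under the foot below the yellow cap, stopping when the wrist force was steady at about 5 N. I then pressed the cap with closed fingertips, cleared the arm away and handed the job in; the last clock reading before that was about 13.6 s.

- **Rocking:** under 14.4 N the cap sank only about 0.3 mm. An unsupported foot would drop about 7 mm.
- **Position:** the cap ended at z 0.050 and within about 1 mm of its starting place. The wedge is centred under the foot to within about 1 mm, with its thin end roughly 20 mm past the foot's axis.
- **Level:** the top camera's fit of the bowl rim matched the starting one to within 0.003 rad.
- **Checks that disagreed or were unclear:**
  - The side camera's rim fit differed from the start by 0.026 rad. The arm blocked part of that view, so I trusted the top camera.
  - The automatic wedge-tip measure read short because the cap hid the tip. I used the tip's visible corner instead.
  - While pressing, there was up to about 5 N of sideways force on the cap. I eased it off, and the stand did not visibly move.

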